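# Fit the top plate on the two-post mould clamp

## Task

Close the wax mould: take the long clamp plate with the red handle, line both of its holes up with the two posts of the green mould clamp and lower it over them until it lies flat on the aluminium mould. Keep hold of it until it is down, then let go and leave it there. The shorter plate with the blue handle does not fit; leave it where it lies.

Things in the scene. Friction and masses are not known exactly. Their poses are not given: they have to be found in the camera images.
- long_plate: Aluminium plate 190 (x) x 60 (y) x 8 mm, 0.3 kg, loose, flat on the table; it fits the clamp. Two 22 mm through holes on its x axis, 70 mm either side of centre. Red bar handle over the middle along x: 62 mm long, 16 mm wide (y), 24 to 44 mm above the underside, on two 12 mm legs at x = +-23 mm. Origin: centre of the underside, z up; both ends alike.
- short_plate: The plate that does not fit: aluminium, 150 (x) x 60 (y) x 8 mm, two 22 mm holes only 100 mm apart, a like handle in blue. Origin: centre of its underside, z up. Loose, flat on the table.
- mould_clamp: Fixed. Green base 190 (x) x 80 x 16 mm, on it an aluminium mould 90 x 60 mm with flat top at z = 41 mm; on the x axis, 70 mm either side of centre, two upright steel posts, 12 mm thick, top at z = 76 mm, tapering over the last 25 mm to 4 mm. Origin: centre of the base's underside, on the table, z up. Plate home: its underside centre 41 mm above this origin.

How it is judged:
By the outcome, as a careful person would: the job done as asked, in the order asked, and still so for the second after the job is handed in, with the robot touching nothing.
It also fails if it takes over 35 s, if anything falls off the work surface, if the arm or the gripper's body presses on something with over 40 N, if the wrist force passes 120 N, or if a joint passes its speed limit or range.

## Robot

A 6-joint arm with a two-finger parallel gripper is mounted at the origin on a cart in front of the work surface, level with it; the furniture and walls round the work are solid. World frame = base frame: x ahead of the robot, y to its left, z up, the work surface at z = 0. Lengths are in mm, angles in degrees, forces in N, time in s.
With the tool pointing down it reaches from about 350 to 775 mm from the base axis. Payload 5.5 kg.
Tool frame: the origin (TCP) lies at the very end of the fingers, on their centre line; the grasp point (between the pads) lies 19 mm behind it; z points along the fingers, y is the line along which they close (so a half turn about z gives the same grasp; the last joint's range is limited). The gripper opens to 85 mm and grips with 20 to 120 N. Pads are 22 mm wide; open, the fingers measure 114 mm over their backs; the gripper's body (76 mm by 85 mm) begins 54 mm behind the grasp point. The pads swing forward as they close: fully open they stand 13 mm farther back than shut.
Start: joints at [-71.253, 17.945, 2.641, 74.691, 0, 82.002], TCP at [258.771, -513.527, 231.323] pointing down, gripper open.
Joint ranges: [-158.12, 158.12], [-49.38, 96.58], [-58.88, 72.47], [-126.05, 133.96], [-84.25, 85.87], [-180, 180]. Speed limits (degrees/s): [147.25, 147.25, 180, 180, 180, 180].

## Interface

Orientations are given as [roll, pitch, yaw] about the fixed x, y, z axes, in that order (R = Rz(yaw) Ry(pitch) Rx(roll)).
In Python, from workcell import env gives the robot as it stands.
- The arm moves only by the shell command python3 -m crank 'ROWS' [OPENING]. ROWS is JSON, a list of rows, each an object with "delta_pos": the shift along the tool's x, y, z in units of 25 mm (1.0 is 25 mm), a list of three; "delta_rot": the turn, a rotation vector about the tool's x, y, z in rad, a list of three. In form: [{"delta_pos": [tx, ty, tz], "delta_rot": [wx, wy, wz]}, ...]. A call has 1 to 5 rows; each row shifts and turns the commanded pose from where the row before left it, along the tool's axes as they then stand; what a row does not reach is not made up. A row lasts 1/8 s, in which the tool goes at most 62.5 mm and 10.7 degrees, less where a joint would pass 70% of its speed; a pose out of reach is approached as far as the arm can. A call is refused whole if a number of a shift passes 1 or a number of a turn 0.188, either way. A call with a gripper value outside its range is refused whole. OPENING is the opening, from 0 (shut) to 1 (fully open), set as the call begins (- or left out, the last holds). The fingers move at their own pace and stop on an object; the grip force is fixed at half the most. Time passes only in rows, so rows that do not move let the fingers close. It gives the time, the measured TCP pose, the force, the opening and the grip force at its end, in the units of the state.
- env.sense(): the state, without advancing time (a new reading comes with each control period).
- env.grab_frame(name): name is "side" or "top"; returns the picture (480x640x3 uint8, red, green, blue); there is no depth.
- env.calibration(name): a dict with "fx", "fy", "cx", "cy" (pixels), "T" (4x4, takes a point from camera to world coordinates). Camera axes: x right, y down, z forward; pixel columns grow to the right and rows downward; lengths in mm; the calibration is good to about 2 mm. A picture is of the moment at which its call begins. calibration takes no time and is no camera call.
- env.close_job(): hands the job in; it is judged then, once.
Trained networks look in the newest picture that a camera, given by its name, has taken for a name from the list of things; names that differ only in an ending like _2 or _b are one class to them, and where a whole thing is asked for, a point or a joint stands for the part that bears it (a point fixed in the world has none). Each returns a list of dicts, best first, with "score" (0 to 1); they miss things now and then, are a little off and sometimes report something else, mostly with a low value. They report only what shows in the picture. A call takes as long as a camera call.
- env.recognise(camera, name): "box" ([left, top, right, bottom] in pixels, round what is visible of it).
- env.pinpoint(camera, name): "at" ([column, row] in pixels: a listed point, or the origin of a listed thing).
The state is a dict: "time": time; "q": joint angles; "dq": joint speeds; "tau": joint torques, N m; "ee_pos": TCP position; "tcp_rot": TCP orientation; "wrist_force": force on the tool from outside, world axes, zero at the start; "wrist_torque": the same for the moment, N m; "width": finger opening in mm; "grip_force": force on a finger pad.
Only numpy, scipy, OpenCV 4.12 (cv2) and the standard library are available. Lean on these libraries where they do the work, as an engineer would, in place of code of your own. Each camera call takes 0.05 s, during which the arm holds its last target. There are 200 camera calls.

## Working session

There is one attempt and no reset: what is moved stays moved. The work goes in short steps, Python scripts to look and compute and a shell command to move; the robot and the scene stay as the last step left them, time stands still between calls to the robot, and variables do not carry over. Pictures are saved under pics/ and viewed, at most 10 in all, crops included, and the job is handed in when it is done.

```bash
ls; mkdir -p pics; python3 - <<'E'
from workcell import env
import cv2,numpy as np
np.set_printoptions(precision=2,suppress=True)
s=env.sense();print(s['time'],s['ee_pos'],s['tcp_rot'],s['width'])
for c in('side','top'):
    f=env.grab_frame(c);cv2.imwrite(f'pics/{c}0.png',f[:,:,::-1])
    k=env.calibration(c);print(c,k['fx'],k['fy'],k['cx'],k['cy'],np.array(k['T']))
    for n in('long_plate','short_plate','mould_clamp'):
        print(n,env.recognise(c,n)[:2],env.pinpoint(c,n)[:2])
E
```

```text
pics
0.0 [ 258.58 -512.99  230.41] [-179.89   -0.01   26.74] 85.17481623899174
side 498.1627707794797 498.1627707794797 325.789359556323 228.29582362639488 [[   1.      0.01   -0.03  542.94]
 [   0.03   -0.67    0.74 -721.04]
 [  -0.01   -0.75   -0.67  616.12]
 [   0.      0.      0.      1.  ]]
long_plate [{'box': [287.5, 228.7, 396.3, 266.9], 'score': 0.91}] [{'at': [339.2, 248.7], 'score': 0.72}]
short_plate [{'box': [284.8, 304.8, 392.8, 354.4], 'score': 0.78}] [{'at': [338.8, 330.0], 'score': 0.74}]
mould_clamp [{'box': [282.7, 151.2, 384.5, 204.8], 'score': 0.55}] [{'at': [333.1, 188.9], 'score': 0.74}]
top 549.6559450932555 549.6559450932555 316.55518508341817 242.31586681334733 [[  0.02  -0.99   0.1  433.57]
 [ -1.    -0.02   0.03 -87.35]
 [ -0.03  -0.1   -0.99 929.4 ]
 [  0.     0.     0.     1.  ]]
long_plate [{'box': [310.6, 174.7, 356.0, 293.6], 'score': 0.61}] [{'at': [333.1, 233.0], 'score': 0.9}]
short_plate [{'box': [412.1, 190.8, 462.0, 284.2], 'score': 0.89}] [{'at': [435.5, 236.4], 'score': 0.97}]
mould_clamp [{'box': [192.1, 182.4, 258.2, 297.7], 'score': 0.82}] [{'at': [228.6, 241.2], 'score': 0.77}]
```

View pics/top0.png

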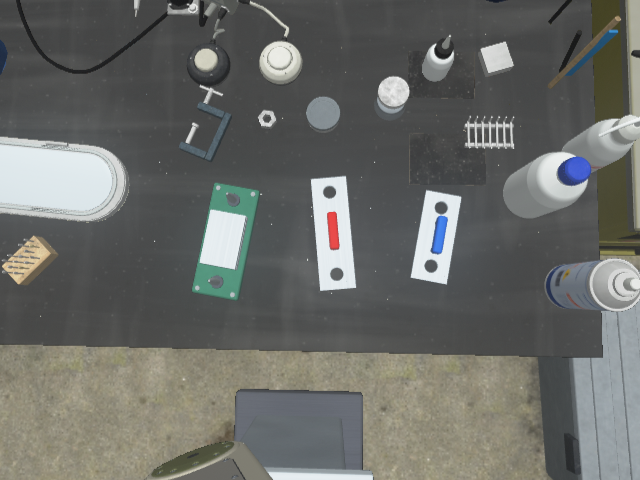

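View pics/side0.png

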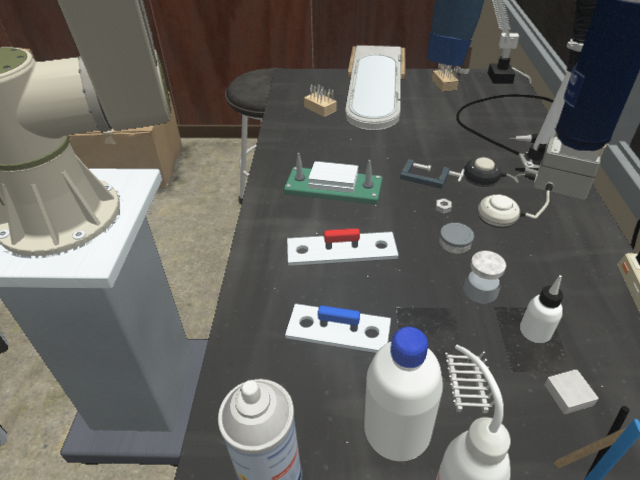

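The top view shows the red-handled plate centred near (333,233) with holes at (330,192) and (336,274). The clamp is near (227,241), tilted, with posts near (233,200) and (216,282). The side view shows the post tips at about (299,153) and (369,160), and the red handle at (342,236). Next I segment these features and triangulate them.

```bash
cat > h.py <<'E'
import cv2,numpy as np
from workcell import env
np.set_printoptions(precision=1,suppress=True)
C={c:env.calibration(c) for c in('side','top')}
def P(c):
    k=C[c];K=np.array([[k['fx'],0,k['cx']],[0,k['fy'],k['cy']],[0,0,1]])
    return K@np.linalg.inv(np.array(k['T']))[:3]
def tri(a,b): # side, top
    X=cv2.triangulatePoints(P('side'),P('top'),np.float64(a).reshape(2,1),np.float64(b).reshape(2,1)).ravel()
    return X[:3]/X[3]
def plane(c,uv,z):
    k=C[c];T=np.array(k['T']);d=T[:3,:3]@[(uv[0]-k['cx'])/k['fx'],(uv[1]-k['cy'])/k['fy'],1]
    return T[:3,3]+d*(z-T[2,3])/d[2]
def big(m,roi=None):
    if roi:
        z=np.zeros_like(m);l,t,r,b=roi;z[t:b,l:r]=m[t:b,l:r];m=z
    n,L,S,c=cv2.connectedComponentsWithStats(m.astype(np.uint8))
    i=1+np.argmax(S[1:,4]);return (L==i),c[i],S[i,4]
def hsv(f):
    h=cv2.cvtColor(f,cv2.COLOR_RGB2HSV).astype(int);return h[...,0],h[...,1],h[...,2]
def red(f): h,s,v=hsv(f);return ((h<8)|(h>172))&(s>130)&(v>70)
def green(f): h,s,v=hsv(f);return (h>50)&(h<90)&(s>90)&(v>40)
def white(f): h,s,v=hsv(f);return (s<50)&(v>150)
E
python3 - <<'E'
from h import *
F={c:cv2.imread(f'pics/{c}0.png')[:,:,::-1].copy() for c in C}
roi={'side':(270,222,410,275),'top':(300,165,365,300)}
r={};hol={}
for c in C:
    m,ce,a=big(red(F[c]),roi[c]);r[c]=ce;print(c,'red',ce,a,cv2.minAreaRect(np.argwhere(m)[:,::-1].astype(np.float32)))
    w,ce,a=big(white(F[c]),roi[c])
    cs,hi=cv2.findContours(w.astype(np.uint8),cv2.RETR_CCOMP,cv2.CHAIN_APPROX_NONE)
    L=[]
    for q,h in zip(cs,hi[0]):
        if h[3]>=0 and cv2.contourArea(q)>25:
            M=cv2.moments(q);L.append((M['m10']/M['m00'],M['m01']/M['m00'],M['m00']))
    print(c,'holes',np.array(L)); 
    o=max(cs,key=cv2.contourArea);print(' rect',cv2.minAreaRect(o),[plane(c,p,8)[:2] for p in cv2.boxPoints(cv2.minAreaRect(o))])
    g,ce,a=big(green(F[c]),{'side':(270,140,400,215),'top':(180,170,270,310)}[c])
    R=cv2.minAreaRect(cv2.convexHull(np.argwhere(g)[:,::-1].astype(np.float32)))
    print(' green',R,[plane(c,p,16)[:2] for p in cv2.boxPoints(R)])
print('handle',tri(r['side'],r['top']))
a=cv2.resize(F['side'][140:210,275:395],None,fx=5,fy=5,interpolation=2);b=cv2.resize(F['top'][175:305,185:265],None,fx=4,fy=4,interpolation=2)
a=cv2.copyMakeBorder(a,0,max(0,0),0,0,0)
cv2.imwrite('pics/a.png',a[:,:,::-1]);cv2.imwrite('pics/b.png',b[:,:,::-1])
E
```

```text
side red [341.4 234.7] 402 ((341.58038330078125, 234.76905822753906), (11.669768333435059, 35.14552688598633), 87.39744567871094)
side holes [[302.  249.3  79. ]
 [381.1 244.4  82. ]]
 rect ((341.688720703125, 246.5194549560547), (24.701801300048828, 109.84815979003906), 86.42366790771484) [array([445.8, -67.9]), array([643.6, -46.5]), array([ 641.5, -109.8]), array([ 453.9, -129.5])]
 green ((333.0853576660156, 182.73171997070312), (94.63982391357422, 23.521915435791016), 6.34019136428833) [array([432. ,  64.4]), array([430.1, 145.2]), array([625.7, 110.3]), array([616.5,  33.7])]
top red [332.8 230.1] 324 ((332.8058166503906, 230.01690673828125), (36.55769348144531, 8.792905807495117), 85.03025817871094)
top holes [[336.3 273.8 145. ]
 [332.8 230.2 409.5]
 [329.1 191.8 138. ]]
 rect ((332.6434631347656, 233.07786560058594), (112.3548583984375, 36.21429443359375), 84.80557250976562) [array([635.6, -46.6]), array([ 642.2, -108. ]), array([ 452.4, -127.7]), array([445.8, -67.6])]
 green ((225.23617553710938, 240.8439483642578), (46.69145202636719, 112.34602355957031), 11.546689987182617) [array([440.7, 146.5]), array([627.6, 116. ]), array([612.6,  37.6]), array([426.7,  69.4])]
handle [544.9 -87.8  34.7]
```

View pics/a.png

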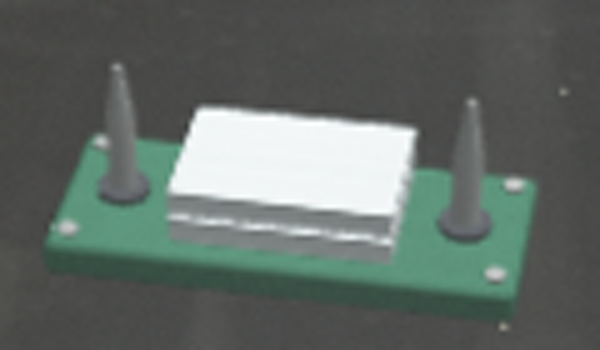

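View pics/b.png

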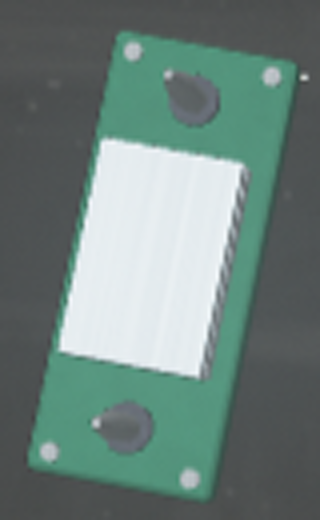

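The crops show the post tips in the side view at (298.3,153.1) and (369.2,159.8). In the top view they are at (208.6,280.4) for the near post and (226.6,193.4) for the far one. Triangulate.

```bash
python3 - <<'E'
from h import *
n=tri((298.3,153.1),(208.6,280.4));f=tri((369.2,159.8),(226.6,193.4))
d=f-n;print('posts',n,f,np.linalg.norm(d),'mid',(n+f)/2,'yaw',np.degrees(np.arctan2(d[1],d[0])))
h1=tri((302,249.3),(336.3,273.8));h2=tri((381.1,244.4),(329.1,191.8));d=h2-h1
print('holes',h1,h2,np.linalg.norm(d),'mid',(h1+h2)/2,'yaw',np.degrees(np.arctan2(d[1],d[0])))
for c in C:
  g={'top':[(440.7,146.5),(627.6,116),(612.6,37.6),(426.7,69.4)],'side':[(432,64.4),(430.1,145.2),(625.7,110.3),(616.5,33.7)]}[c];print(c,np.mean(g,0))
from scipy.spatial.transform import Rotation as R
s=env.sense();M=R.from_euler('xyz',s['tcp_rot'],degrees=True).as_matrix();print(M,s['q'])
E
```

```text
posts [458.1 104.9  74.1] [596.2  81.4  75.3] 140.04846411319204 mid [527.2  93.2  74.7] yaw -9.661714382596733
holes [475.2 -94.8   5.2] [614.7 -80.3   5.5] 140.21013404594967 mid [545.  -87.6   5.3] yaw 5.917791678938873
side [526.1  88.4]
top [526.9  92.4]
[[ 0.9  0.5  0. ]
 [ 0.5 -0.9 -0. ]
 [-0.   0.  -1. ]] [-71.3  17.9   2.6  74.7  -0.   82. ]
```

```bash
python3 -m crank '[{"delta_pos":[0,-1,0],"delta_rot":[0,0,0.181]},{"delta_pos":[0.4,-1,0],"delta_rot":[0,0,0.181]},{"delta_pos":[0.85,-1,0],"delta_rot":[0,0,0]},{"delta_pos":[0.85,-1,0],"delta_rot":[0,0,0]},{"delta_pos":[0.85,-1,0],"delta_rot":[0,0,0]}]' 1
```

```text
time: 1.32
ee_pos: [306.1, -382.4, 231.5]
tcp_rot: [180.0, -0.0, 6.0]
wrist_force: [0.9, -0.5, -0.1]
width: 85.4
grip_force: 0.0
```

```bash
python3 -m crank '[{"delta_pos":[0.9,-1,0],"delta_rot":[0,0,0]},{"delta_pos":[0.9,-1,0],"delta_rot":[0,0,0]},{"delta_pos":[0.9,-1,0],"delta_rot":[0,0,0]},{"delta_pos":[0.9,-1,0],"delta_rot":[0,0,0]},{"delta_pos":[0.9,-1,0],"delta_rot":[0,0,0]}]'
```

```text
time: 1.95
ee_pos: [405.0, -246.2, 231.5]
tcp_rot: [180.0, -0.0, 6.0]
wrist_force: [0.9, -0.5, -0.5]
width: 85.4
grip_force: 0.0
```

```bash
python3 -m crank '[{"delta_pos":[1,-1,0],"delta_rot":[0,0,0]},{"delta_pos":[1,-1,0.5],"delta_rot":[0,0,0]},{"delta_pos":[1,-1,1],"delta_rot":[0,0,0]},{"delta_pos":[1,-1,1],"delta_rot":[0,0,0]},{"delta_pos":[1,-1,1],"delta_rot":[0,0,0]}]'
```

```text
time: 2.58
ee_pos: [516.5, -108.8, 143.3]
tcp_rot: [180.0, -0.0, 6.0]
wrist_force: [-0.2, -0.5, 0.2]
width: 85.4
grip_force: 0.0
```

```bash
python3 -m crank '[{"delta_pos":[1,-0.6,0.5],"delta_rot":[0,0,0]},{"delta_pos":[0,0,0],"delta_rot":[0,0,0]}]'
```

```text
time: 2.82
ee_pos: [539.4, -90.8, 130.0]
tcp_rot: [-180.0, 0.1, 6.2]
wrist_force: [-0.8, -0.2, -0.0]
width: 85.4
grip_force: 0.0
```

```bash
python3 -m crank '[{"delta_pos":[0.23,-0.1,1],"delta_rot":[0,0,0]},{"delta_pos":[0,0,1],"delta_rot":[0,0,0]},{"delta_pos":[0,0,1],"delta_rot":[0,0,0]},{"delta_pos":[0,0,0.9],"delta_rot":[0,0,0]},{"delta_pos":[0,0,0.6],"delta_rot":[0,0,0]}]'
```

```text
time: 3.45
ee_pos: [543.8, -89.7, 18.4]
tcp_rot: [180.0, 0.0, 6.0]
wrist_force: [-0.2, -0.5, -0.1]
width: 85.7
grip_force: 0.0
```

```bash
python3 -m crank '[{"delta_pos":[0,0,0],"delta_rot":[0,0,0]},{"delta_pos":[0,0,0],"delta_rot":[0,0,0]},{"delta_pos":[0,0,0],"delta_rot":[0,0,0]},{"delta_pos":[0,0,0],"delta_rot":[0,0,0]},{"delta_pos":[0,0,0],"delta_rot":[0,0,0]}]' 0
```

```text
time: 4.08
ee_pos: [545.1, -88.8, 19.8]
tcp_rot: [-180.0, -0.1, 6.0]
wrist_force: [-1.0, 1.6, 5.7]
width: 14.8
grip_force: 60.3
```

```bash
python3 -m crank '[{"delta_pos":[0,0,-0.4],"delta_rot":[0,0,0]},{"delta_pos":[0,0,-0.9],"delta_rot":[0,0,0]},{"delta_pos":[0,0,-1],"delta_rot":[0,0,0]},{"delta_pos":[0,0,-1],"delta_rot":[0,0,0]},{"delta_pos":[0,0,-1],"delta_rot":[0,0,0]}]'
```

```text
time: 4.7
ee_pos: [543.7, -89.1, 126.9]
tcp_rot: [-180.0, 0.1, 6.0]
wrist_force: [1.0, -0.3, -3.5]
width: 14.8
grip_force: 58.8
```

```bash
python3 -m crank '[{"delta_pos":[0,0,-0.4],"delta_rot":[0,0,0]},{"delta_pos":[0,0,0],"delta_rot":[0,0,0]}]'
```

```text
time: 4.95
ee_pos: [544.6, -89.2, 136.5]
tcp_rot: [180.0, -0.0, 6.0]
wrist_force: [-0.4, 0.2, -4.4]
width: 15.0
grip_force: 59.0
```

```bash
python3 -m crank '[{"delta_pos":[0,0,0],"delta_rot":[0,0,0.09]},{"delta_pos":[0,0,0],"delta_rot":[0,0,0.18]},{"delta_pos":[-0.2,-0.6,0],"delta_rot":[0,0,0]},{"delta_pos":[-0.3,-1,0],"delta_rot":[0,0,0]},{"delta_pos":[-0.3,-1,0],"delta_rot":[0,0,0]}]'
```

```text
time: 5.58
ee_pos: [534.3, -20.1, 135.2]
tcp_rot: [-180.0, 0.1, -9.3]
wrist_force: [0.5, 0.1, -3.6]
width: 14.9
grip_force: 59.0
```

```bash
python3 -m crank '[{"delta_pos":[-0.3,-1,0],"delta_rot":[0,0,0]},{"delta_pos":[-0.3,-1,0],"delta_rot":[0,0,0]},{"delta_pos":[-0.3,-1,0],"delta_rot":[0,0,0]},{"delta_pos":[-0.2,-1,0],"delta_rot":[0,0,0]},{"delta_pos":[0,-0.46,0],"delta_rot":[0,0,0]}]'; python3 -m crank '[{"delta_pos":[0,0,0],"delta_rot":[0,0,0]},{"delta_pos":[0,0,0],"delta_rot":[0,0,0]}]'
python3 - <<'E'
from h import *
s=env.sense();print(s['ee_pos'],s['tcp_rot'])
for c in C: 
  f=env.grab_frame(c);cv2.imwrite(f'pics/{c}1.png',f[:,:,::-1])
  r={'side':(250,60,430,230),'top':(160,150,300,330)}[c]
  m=cv2.resize(f[r[1]:r[3],r[0]:r[2]],None,fx=3,fy=3,interpolation=2);cv2.imwrite(f'pics/{c}1c.png',m[:,:,::-1])
E
```

```text
time: 6.2
ee_pos: [517.5, 43.9, 137.9]
tcp_rot: [-177.7, 0.0, -5.3]
wrist_force: [1.9, -0.4, -3.8]
width: 15.0
grip_force: 59.0
time: 6.45
ee_pos: [518.0, 43.0, 137.8]
tcp_rot: [-177.8, -0.0, -5.4]
wrist_force: [0.7, 0.5, -3.7]
width: 14.6
grip_force: 59.0
[518.   43.  137.8] [-177.8   -0.    -5.4]
```

View pics/side1c.png

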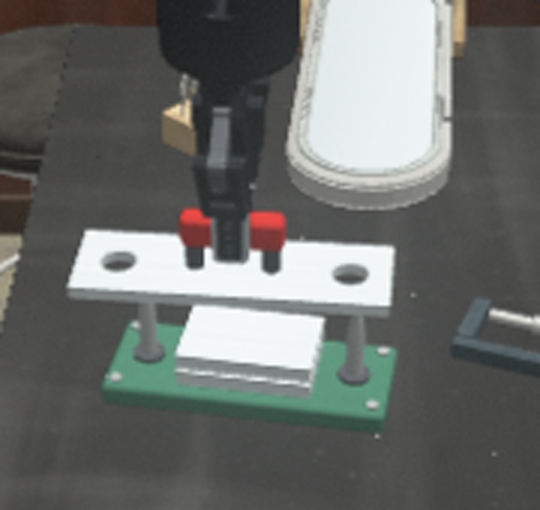

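View pics/top1c.png

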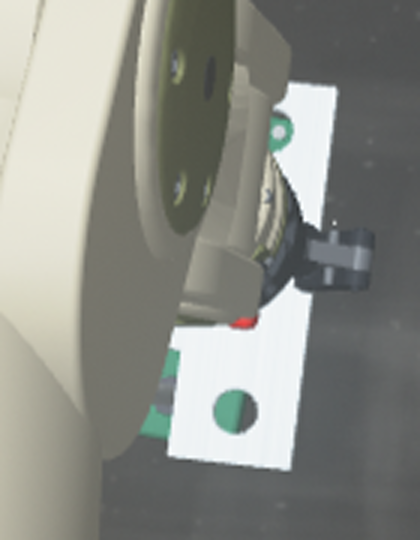

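The wrist stopped short at (518,43), yaw -5.4, which suggests joint 6 reached its +180 limit. The side view shows the plate held level and about 50 mm short in y. Both ends of the plate are alike, so I'll turn it half a turn the other way in the air, at a height clear of the posts.

```bash
python3 -c "
from workcell import env
print(env.sense()['q'])"
python3 -m crank '[{"delta_pos":[0,0,-0.3],"delta_rot":[-0.038,0,-0.08]},{"delta_pos":[0,0,-0.3],"delta_rot":[0,0,-0.18]},{"delta_pos":[0,0,0],"delta_rot":[0,0,-0.18]},{"delta_pos":[0,0,0],"delta_rot":[0,0,-0.18]},{"delta_pos":[0,0,0],"delta_rot":[0,0,-0.18]}]'
```

```text
[ -5.41879641  14.4464335  -15.62558286  59.94053479   2.24634067
 179.93992125]
time: 7.18
ee_pos: [517.7, 42.8, 152.7]
tcp_rot: [-180.0, -0.1, 40.8]
wrist_force: [-0.2, 0.0, -3.1]
width: 15.0
grip_force: 59.1
```

```bash
for i in 1; do python3 -m crank '[{"delta_pos":[0,0,0],"delta_rot":[0,0,-0.18]},{"delta_pos":[0,0,0],"delta_rot":[0,0,-0.18]},{"delta_pos":[0,0,0],"delta_rot":[0,0,-0.18]},{"delta_pos":[0,0,0],"delta_rot":[0,0,-0.18]},{"delta_pos":[0,0,0],"delta_rot":[0,0,-0.18]}]'; done
python3 -m crank '[{"delta_pos":[0,0,0],"delta_rot":[0,0,-0.18]},{"delta_pos":[0,0,0],"delta_rot":[0,0,-0.18]},{"delta_pos":[0,0,0],"delta_rot":[0,0,-0.18]},{"delta_pos":[0,0,0],"delta_rot":[0,0,-0.18]},{"delta_pos":[0,0,0],"delta_rot":[0,0,-0.18]}]'
python3 -m crank '[{"delta_pos":[0,0,0],"delta_rot":[0,0,-0.18]},{"delta_pos":[0,0,0],"delta_rot":[0,0,-0.18]},{"delta_pos":[0,0,0],"delta_rot":[0,0,-0.1]},{"delta_pos":[0,0,0],"delta_rot":[0,0,0]}]'
```

```text
time: 7.8
ee_pos: [517.7, 42.8, 152.7]
tcp_rot: [179.9, -0.1, 92.4]
wrist_force: [-0.6, 0.8, -4.4]
width: 15.0
grip_force: 59.1
time: 8.43
ee_pos: [517.7, 42.8, 152.7]
tcp_rot: [179.9, 0.0, 143.9]
wrist_force: [-0.8, -0.5, -3.7]
width: 14.5
grip_force: 59.1
time: 8.93
ee_pos: [517.7, 42.9, 152.7]
tcp_rot: [179.9, 0.1, 169.9]
wrist_force: [-0.8, 0.9, -3.7]
width: 14.7
grip_force: 59.1
```

```bash
python3 -m crank '[{"delta_pos":[0,0.6,0],"delta_rot":[0,0,-0.009]},{"delta_pos":[-0.03,0.9,0],"delta_rot":[0,0,0]},{"delta_pos":[0,0.53,0.3],"delta_rot":[0,0,0]},{"delta_pos":[0,0,0.7],"delta_rot":[0,0,0]},{"delta_pos":[0,0,0.3],"delta_rot":[0,0,0]}]'
python3 -m crank '[{"delta_pos":[0,0,0],"delta_rot":[0,0,0]},{"delta_pos":[0,0,0],"delta_rot":[0,0,0]}]'
python3 - <<'E'
from h import *
s=env.sense();print(s['ee_pos'],s['tcp_rot'])
F={}
for c in C: 
  f=F[c]=env.grab_frame(c);cv2.imwrite(f'pics/{c}2.png',f[:,:,::-1])
  print(env.pinpoint(c,'long_plate')[:1])
  r={'side':(250,60,430,230),'top':(160,150,300,330)}[c]
  m=cv2.resize(f[r[1]:r[3],r[0]:r[2]],None,fx=3,fy=3,interpolation=2);cv2.imwrite(f'pics/{c}2c.png',m[:,:,::-1])
E
```

```text
time: 9.55
ee_pos: [526.0, 93.7, 118.9]
tcp_rot: [179.9, -0.1, 170.5]
wrist_force: [0.1, -0.3, -3.6]
width: 14.6
grip_force: 59.2
time: 9.8
ee_pos: [527.3, 93.0, 120.8]
tcp_rot: [179.9, 0.1, 170.5]
wrist_force: [0.7, 0.4, -3.9]
width: 15.0
grip_force: 59.2
[527.3  93.  120.8] [179.9   0.1 170.5]
[{'at': [332.1, 145.1], 'score': 0.8}]
[{'at': [215.1, 234.9], 'score': 0.66}]
```

View pics/side2c.png

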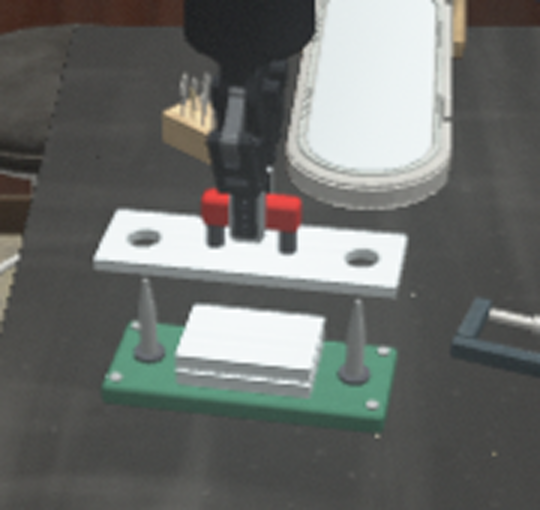

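View pics/top2c.png

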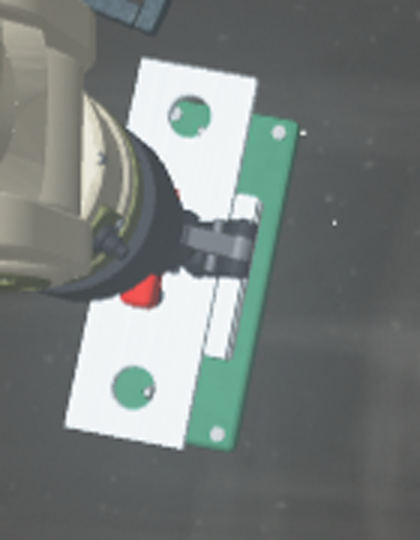

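Both holes are visible. In full-image pixels they are at about (298,139) and (370.5,145.5) in the side view, and (204.3,278.8) and (223.2,188.5) in the top view. The post tips are the same as before.

```bash
python3 - <<'E'
from h import *
H={}
for c in C:
    f=cv2.imread(f'pics/{c}2.png')[:,:,::-1].copy();L=[]
    w=white(f).astype(np.uint8)
    g={'side':[(298,139),(370.5,145.5)],'top':[(204.3,278.8),(223.2,188.5)]}[c]
    cs,_=cv2.findContours(w,cv2.RETR_CCOMP,cv2.CHAIN_APPROX_NONE)
    for p in g:
        q=[k for k in cs if 25<cv2.contourArea(k)<500 and np.hypot(*(cv2.minEnclosingCircle(k)[0]-np.array(p)))<5]
        if q: q=max(q,key=cv2.contourArea); e=cv2.fitEllipse(cv2.convexHull(q));print(c,p,e);L.append(e[0])
        else: print(c,p,'none');L.append(p)
    H[c]=L
n=tri(H['side'][0],H['top'][0]);f=tri(H['side'][1],H['top'][1]);d=f-n
print(n,f,np.linalg.norm(d),(n+f)/2,np.degrees(np.arctan2(d[1],d[0])))
pn,pf=np.array([458.1,104.9,74.1]),np.array([596.2,81.4,75.3])
print('err',(pn-n),(pf-f)); e=((pn+pf)-(n+f))/2
M=np.array([[-.986,.165],[.165,.986]]);print('tool xy units',M@e[:2]/25)
E
```

```text
side (298, 139) ((298.0276184082031, 139.19345092773438), (6.916847229003906, 10.531967163085938), 77.12936401367188)
side (370.5, 145.5) ((370.55303955078125, 145.91445922851562), (6.893155574798584, 11.160676956176758), 86.4543228149414)
top (204.3, 278.8) ((204.37306213378906, 278.9353332519531), (14.653072357177734, 15.927027702331543), 13.75919246673584)
top (223.2, 188.5) ((223.0018768310547, 188.40135192871094), (14.566936492919922, 15.382403373718262), 26.793582916259766)
[459.3 104.2 106.2] [597.6  81.  106.8] 140.252284420973 [528.4  92.6 106.5] -9.530813484398134
err [ -1.2   0.7 -32.1] [ -1.4   0.4 -31.5]
tool xy units [0.1 0. ]
```

```bash
python3 -m crank '[{"delta_pos":[0.05,0.01,0.3],"delta_rot":[0,0,0]},{"delta_pos":[0,0,0.4],"delta_rot":[0,0,0]},{"delta_pos":[0,0,0.4],"delta_rot":[0,0,0]},{"delta_pos":[0,0,0.4],"delta_rot":[0,0,0]},{"delta_pos":[0,0,0.2],"delta_rot":[0,0,0]}]'
python3 -m crank '[{"delta_pos":[0,0,0.3],"delta_rot":[0,0,0]},{"delta_pos":[0,0,0.1],"delta_rot":[0,0,0]},{"delta_pos":[0,0,0.05],"delta_rot":[0,0,0]},{"delta_pos":[0,0,0],"delta_rot":[0,0,0]}]'
```

```text
time: 10.62
ee_pos: [525.2, 93.6, 76.7]
tcp_rot: [179.9, -0.0, 170.5]
wrist_force: [0.3, -0.0, -3.4]
width: 15.0
grip_force: 59.2
time: 11.12
ee_pos: [526.0, 93.6, 66.8]
tcp_rot: [179.9, 0.1, 170.5]
wrist_force: [0.1, 0.3, -3.5]
width: 15.2
grip_force: 59.2
```

Lowering without contact so far, with 5–6 mm left. I'll creep down until it touches.

```bash
python3 -m crank '[{"delta_pos":[0,0,0.08],"delta_rot":[0,0,0]},{"delta_pos":[0,0,0.06],"delta_rot":[0,0,0]},{"delta_pos":[0,0,0],"delta_rot":[0,0,0]}]'
python3 -m crank '[{"delta_pos":[0,0,0.06],"delta_rot":[0,0,0]},{"delta_pos":[0,0,0],"delta_rot":[0,0,0]}]'
```

```text
time: 11.5
ee_pos: [525.7, 93.6, 63.0]
tcp_rot: [179.9, 0.1, 170.5]
wrist_force: [-0.6, 0.7, -4.1]
width: 14.7
grip_force: 59.2
time: 11.75
ee_pos: [525.8, 93.6, 61.5]
tcp_rot: [179.9, 0.1, 170.5]
wrist_force: [0.4, 0.3, -4.7]
width: 14.9
grip_force: 59.2
```

```bash
python3 -m crank '[{"delta_pos":[0,0,0.05],"delta_rot":[0,0,0]},{"delta_pos":[0,0,0],"delta_rot":[0,0,0]}]'
python3 -m crank '[{"delta_pos":[0,0,0.04],"delta_rot":[0,0,0]},{"delta_pos":[0,0,0],"delta_rot":[0,0,0]}]'
```

```text
time: 12.0
ee_pos: [526.0, 93.6, 60.8]
tcp_rot: [179.9, 0.1, 170.5]
wrist_force: [-1.6, -0.4, 0.9]
width: 14.8
grip_force: 59.8
time: 12.25
ee_pos: [526.0, 93.6, 60.8]
tcp_rot: [179.9, 0.1, 170.5]
wrist_force: [-3.4, -0.2, 8.9]
width: 14.7
grip_force: 61.2
```

Contact came at TCP z = 60.8. That is exactly 41 mm above the 19.8 it had when the plate lay on the table, so the plate is seated. Release and retreat.

```bash
python3 -m crank '[{"delta_pos":[0,0,0],"delta_rot":[0,0,0]},{"delta_pos":[0,0,0],"delta_rot":[0,0,0]},{"delta_pos":[0,0,0],"delta_rot":[0,0,0]},{"delta_pos":[0,0,0],"delta_rot":[0,0,0]}]' 1
python3 -m crank '[{"delta_pos":[0,0,-0.3],"delta_rot":[0,0,0]},{"delta_pos":[0,0,-0.8],"delta_rot":[0,0,0]},{"delta_pos":[0,0,-1],"delta_rot":[0,0,0]},{"delta_pos":[0,0,-1],"delta_rot":[0,0,0]},{"delta_pos":[0,0,-1],"delta_rot":[0,0,0]}]'
python3 -m crank '[{"delta_pos":[0,0,-0.3],"delta_rot":[0,0,0]},{"delta_pos":[0,0,0],"delta_rot":[0,0,0]}]'
python3 - <<'E'
from h import *
f=env.grab_frame('side');f2=env.grab_frame('top')
m=np.hstack([cv2.resize(a,None,fx=2.2,fy=2.2,interpolation=2) for a in (f[60:230,250:420],f2[150:320,160:330])])
cv2.imwrite('pics/end.png',m[:,:,::-1])
E
```

```text
time: 12.75
ee_pos: [525.9, 93.6, 59.2]
tcp_rot: [179.9, 0.1, 170.5]
wrist_force: [-0.3, 0.3, 1.2]
width: 84.8
grip_force: 0.0
time: 13.38
ee_pos: [525.8, 93.5, 163.2]
tcp_rot: [179.9, 0.1, 170.5]
wrist_force: [0.4, 0.2, -0.6]
width: 85.3
grip_force: 0.0
time: 13.62
ee_pos: [525.9, 93.5, 169.6]
tcp_rot: [179.9, 0.1, 170.5]
wrist_force: [-0.8, 0.2, -0.3]
width: 85.4
grip_force: 0.0
```

View pics/end.png

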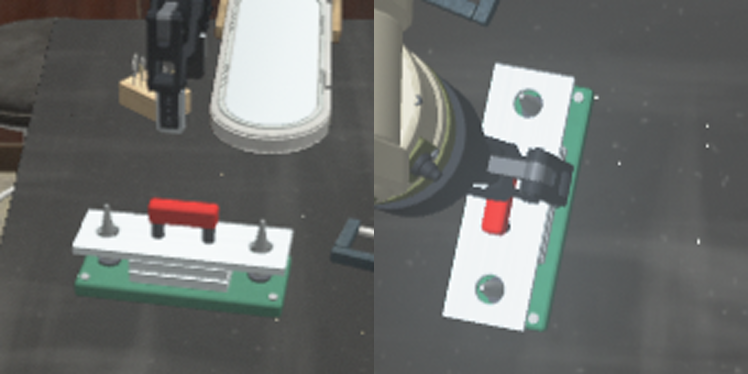

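The plate lies flat on the mould. Both posts come through its holes, at crop (107,225) and (262,240) in the side view. The gripper is clear of everything.

```bash
python3 -c "
from workcell import env
print(env.close_job())"
```

```text
the job is handed in; nothing more can be done
None
```

The long plate is seated flat on the mould over both posts and released; the short plate was not touched, and the job was handed in at about 13.7 s.

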